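# Re-fit the clamped divider of a puzzle tray

### The job

The divider of the grey storage tray is clamped too close in for the second puzzle piece. Loosen its clamp lever and push the divider back, lay the loose L-shaped maple piece flat in the tray so that it interlocks with the L already there, then slide the divider up snug against the two pieces and turn the clamp lever tight again. Leave the jar, the toy wheel and the maple ladder where they are.

Things in the scene. Friction and masses are not known exactly. Their poses are not given: they have to be found in the camera images.
- tray: Fixed grey tray, turned up to 0.25 rad. Origin: underside, mid-width. Own +y runs along it to the closed end (inside face y=110 mm, wall 5 thick, top at 30), own +x across it to the rail side. Inside 77 mm wide (x -38.5 to 38.5), floor 5 mm above the shelf, side walls 5 thick, tops 17 above the shelf. Other end (y=-95) open.
- closed_end (a point): middle of the closed end wall's inside face, on the tray floor (tray x 0, y 110, z 5 mm). Axes as the tray's. The aluminium guide rail outside the tray's +x wall lies at tray x 46 to 66 mm, y -95 to 115, its top 30 mm above the shelf.
- divider (a joint): White sliding divider: value = gap (m) from the closed end's inside face to the divider's face, 0 to 0.165; larger = further open. The two interlocked pieces are 102 mm long. Clamp loose, it slides against 4 N; clamped, 25 N does not move it.
- divider_face (a point): point on the divider's face towards the closed end, mid-width, 45 mm above the shelf; axes as the tray's. The divider is an upright plate 8 mm thick, tray x -37 to 40 mm, from 8 to 52 mm above the shelf, carried on the rail by a block 34 x 40 mm centred on the clamp pivot, top 50 mm above the shelf.
- clamp (a joint): Black clamp lever on the divider's block. 0 = loose, lever points along the tray's +x; turns clockwise seen from above up to 1.6 rad = hard stop, fully tight, lever along the tray's -y (away from the closed end). Grips from about 0.6 rad, below that the divider slides freely. Stays where left. Takes about 0.1 to 0.15 N m: 2 to 4 N pushed on the side of its outer end.
- clamp_pivot (a point): on the lever's upright axis, at mid-height of the lever bar, 66 mm above the shelf; tray x 56 mm, 4 mm behind the divider's face; axes as the tray's. Hub diameter 28 mm, top at 77 mm.
- clamp_tip (a point): centre of the lever's round outer end (diameter 16 mm), 60 mm from the pivot axis, 66 mm above the shelf. The bar is 11 mm wide, 12 mm high (60 to 72 mm above the shelf).
- piece_in: Flat L-shaped maple piece in the tray corner of closed end and wall without rail. Origin: underside, below its tab's centre. Plate 16 mm thick: three 34 mm squares centred at own (x,y) = (-8,-8) the corner, (26,-8), (-8,26) mm. Upright tab 28 (own x) x 12 mm (own y) over the origin, top 46 mm above the underside. Own x lies along the tray's -y; origin near tray (-11,84) mm.
- piece_out: The loose L piece, equal to piece_in (60 g), flat on the shelf at any yaw. To interlock it lies half a turn from piece_in: own x along the tray's +y, own y along the tray's -x, origin about tray (10,33) mm when snug, underside on the tray floor.
- wheel: Red plastic toy wheel lying flat, diameter 72 mm, 34 mm high with its hub. Origin centre of its underside. To be left alone.
- ladder: Pale maple toy ladder lying flat, 110 (own x) x 55 x 12 mm, four rungs. Origin centre of its underside. To be left alone.
- jar: Glass jar with steel twist cap, diameter 64 mm, 85 mm high, standing on a clear turntable (fixed, diameter 170 mm, top 18 mm, rim 26 mm above the shelf). Origin centre of its underside. To be left alone.
- bell_stand: Fixed steel stand (foot diameter 80 mm) with a small bell hung on its hook, 210 mm high; the bell hangs 55 mm from the post on the tray's side. Origin centre of its foot.
Things that resemble listed ones, but are neither listed nor needed, are in the scene too. What is shaped like the piece_in but purple is not meant.

How it is judged:
On the way, in this order (a step that is already met when the one before it is completed fails the run):
1. the clamp lever is turned loose (value of joint clamp below 0.5 rad), for 0.1 s.
2. the loose piece lies flat on the tray floor (z of piece_out in the frame of tray between 0.003 and 0.009 m and x of piece_out in the frame of tray between -0.035 and 0.035 m and y of piece_out in the frame of tray between -0.05 and 0.105 m and angle between piece_out's own z axis and vertical below 0.08 rad), for 0.1 s.
At the end, for the whole second after the job is handed in: Both L pieces lie flat on the tray floor (within 3 mm and 0.08 rad), interlocked between closed end and divider; the gap is under 107 mm (pieces 102 mm long: under 5 mm of play); the clamp lever is at 1.25 rad or more (of 1.6); all at rest and released (value of joint clamp above 1.25 rad and value of joint divider between 0.098 and 0.107 m and z of piece_out in the frame of tray between 0.003 and 0.008 m and z of piece_in in the frame of tray between 0.003 and 0.008 m and angle between each of piece_out, piece_in's own z axis and vertical below 0.08 rad and x of piece_out in the frame of tray between -0.035 and 0.035 m and y of piece_out in the frame of tray between 0 and 0.105 m and y of piece_in in the frame of tray between 0 and 0.105 m and horizontal distance between piece_in and piece_out above 0.04 m and linear speed of piece_out below 0.02 m/s); the robot touches nothing.
It fails at once if the toy wheel, the ladder or the jar is displaced by more than 25 mm (distance of any of wheel, ladder, jar from where it was at the start of the episode above 0.025 m).
It fails at once if the jar is tipped (angle between jar's own z axis and vertical above 0.3 rad).
It also fails if it takes over 72 s, if anything falls off the work surface, if the arm or the gripper's body presses on something with over 40 N, if the wrist force passes 120 N, or if a joint passes its speed limit or range.

### The arm

A 6-joint arm with a two-finger parallel gripper is mounted at the origin on the work surface. World frame = base frame: x ahead of the robot, y to its left, z up, the work surface at z = 0. Lengths are in m, angles in rad, forces in N, time in s.
With the tool pointing down it reaches from about 0.35 to 0.85 m from the base axis. Payload 8.1 kg.
Tool frame: the origin (TCP) lies at the very end of the fingers, on their centre line; the grasp point (between the pads) lies 19 mm behind it (robot.pinch_z is the distance from the TCP to the grasp point, in m); x points along the fingers, z is the direction in which the jaws open and shut, and the axes are right-handed (so a half turn about x gives the same grasp; the last joint's range is limited). The gripper opens to 93 mm and grips with 3 to 60 N. Pads are 15 mm wide; open, the fingers measure 128 mm over their backs; the gripper's body (75 mm by 188 mm) begins 65 mm behind the grasp point.
Start: joints at [-1.351, 0.13, 1.488, -0, 1.523, -0.085], TCP at [0.18, -0.572, 0.219] pointing down, gripper open.
Joint ranges: [-2.96, 2.96], [-0.89, 2.26], [0.02, 2.5], [-1.34, 4.48], [0, 2.73], [-2.66, 2.66]. Speed limits (rad/s): [2.39, 2.39, 2.79, 3.14, 3.14, 3.14].

### API

Orientations are given as a rotation vector (axis times angle).
In Python, from plant import robot, optics, ticket gives the robot as it stands.
- The arm moves only by the tool jog_arm, never from a script. Its argument "targets" is a list of rows, each a list of 7 numbers: the shift along the tool's x, y, z in cm, then the turn, a rotation vector about the tool's x, y, z in degrees, then the closure, from 0 (fully open) to 1 (shut). In form: [[dx, dy, dz, ax, ay, az, grip], ...]. A call has 1 to 5 rows; each row is the pose to reach, as a shift and turn from the pose measured when the call began, along the tool's axes at that moment; what a row does not reach only later rows make up. A row lasts 1/8 s, in which the tool goes at most 62.5 mm and 10.7 degrees, less where a joint would pass 70% of its speed; a pose out of reach is approached as far as the arm can. A call with a gripper value outside its range is refused whole. The fingers move at their own pace and stop on an object; "squeeze" is the grip in N (left out, the last holds). Time passes only in rows, so rows that repeat a pose let the fingers close. It gives the time, the measured TCP pose, the force and the opening at its end, in the units of the state.
- robot.read_state(): the state, without advancing time (a new reading comes with each control period).
- optics.read_camera(name): name is "scene" or "top" or "wrist"; returns a dict with "frame" (400x640x3 uint8, red, green, blue), "vertical_fov" (degrees; the focal length in pixels is half the picture's height over the tangent of half this angle, whatever the lens; pixels are square), "cx", "cy" (the principal point, pixels), "R" (3x3) and "t" (3): a world point X has camera coordinates R X + t. Camera axes: x right, y down, z forward; pixel columns grow to the right and rows downward; lengths in m; the calibration is good to about 2 mm. A picture is of the moment at which its call begins. There is no depth.
- ticket.close_job(): hands the job in, once; it reports no verdict.
The state is a dict: "t": time; "q": joint angles; "dq": joint speeds; "joint_torque": joint torques, N m; "tool_pos": TCP position; "orientation": TCP orientation; "force": force on the tool from outside, world axes, zero at the start; "wrist_torque": the same for the moment, N m; "opening": finger opening in m.
Only numpy, scipy, OpenCV 4.12 (cv2) and the standard library are available. Lean on these libraries where they do the work, as an engineer would, in place of code of your own. Each camera call takes 0.05 s, during which the arm holds its last target.

## Working session

There is one attempt and no reset: what is moved stays moved. The work goes in short steps, Python scripts to look and compute and a tool call to move; the robot and the scene stay as the last step left them, time stands still between calls to the robot, and variables do not carry over. Pictures are saved under pics/ and viewed, and the job is handed in when it is done.

Besides the shell and the picture viewer there is one more tool, called after "Request:" in YAML: its name, and indented under it one key for each argument. jog_arm: Moves the arm, as the interface text tells. Its arguments: {"type":"object","properties":{"targets":{"type":"array"},"squeeze":{"type":"number"}},"required":["targets"]}

```bash
ls; mkdir -p pics
python3 - <<'E'
from plant import robot, optics, ticket
import cv2
print(robot.read_state(), robot.pinch_z)
for n in ["scene","top","wrist"]:
    c=optics.read_camera(n); cv2.imwrite(f"pics/{n}0.png",c["frame"][:,:,::-1]); print(n,c["vertical_fov"],c["cx"],c["cy"],c["R"],c["t"])
E
```

```text
pics
{'t': 0.0, 'q': array([-1.35137939e+00,  1.31125923e-01,  1.48926003e+00, -1.47156994e-05,
        1.52300566e+00, -8.53956085e-02]), 'dq': array([-0.00165994,  0.00028804,  0.00082943,  0.00032171, -0.0005026 ,
        0.00071709]), 'joint_torque': array([-2.75764805e-04, -5.59845829e+01, -4.91757846e+01,  7.67926709e-02,
        3.55977821e-02, -1.77231482e-04]), 'tool_pos': array([ 0.17996421, -0.57178491,  0.21761908]), 'orientation': array([ 0.98295671,  1.33951883, -0.98100961]), 'force': array([-1.52386214,  0.07365864,  0.54507409]), 'wrist_torque': array([ 0.05981384,  0.00064254, -0.03205827]), 'opening': 0.09274307882899359} 0.0188
scene 50.367987918563685 324.3583870809952 199.17980219301162 [[ 0.58211523  0.81295407  0.01573367]
 [ 0.47287735 -0.3227355  -0.81989561]
 [-0.66145966  0.48471382 -0.57229681]] [-0.42499705 -0.17755951  1.66659297]
top 51.208648828413374 324.6278187824621 196.666573980319 [[ 0.01220983 -0.99991501 -0.00457197]
 [-0.99563919 -0.01173446 -0.09254674]
 [ 0.09248522  0.00568201 -0.99569784]] [0.09024819 0.559074   1.1897063 ]
wrist 66.9350600254461 318.8922887286531 199.7017383421638 [[ 0.30097849 -0.95362755 -0.0025392 ]
 [-0.91998031 -0.29105797  0.26252903]
 [-0.25109396 -0.07667958 -0.96492075]] [-0.59863167 -0.03059604  0.38978142]
```

View pics/top0.png

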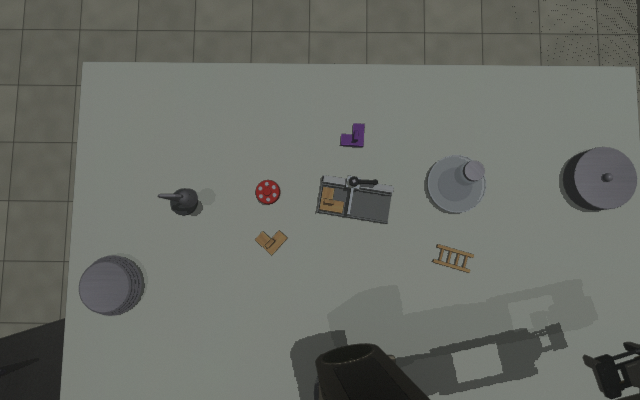

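View pics/scene0.png

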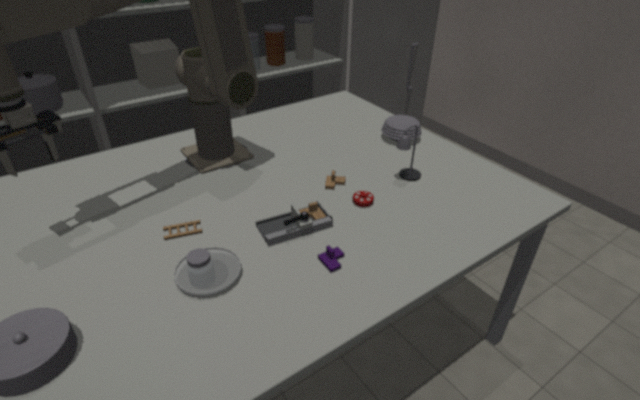

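View pics/wrist0.png

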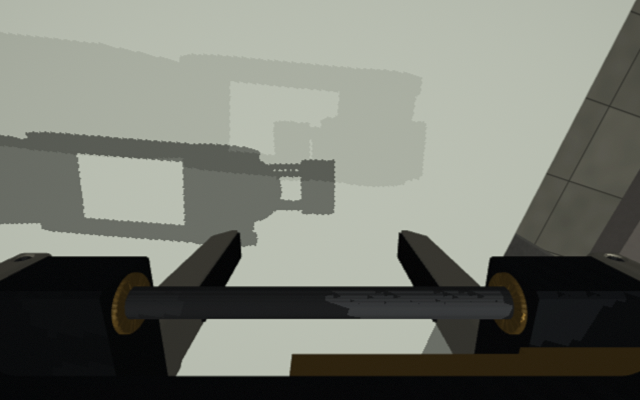

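Top view: the candidates for the loose piece are the maple L at (271,242), the purple L at (352,135) and the maple L in the tray at (333,198), with the ladder at (453,258) also maple coloured. I choose (271,242). The tray spans (316..393, 175..223), and its lever points right, so it is tight.

```bash
cat > h.py <<'E'
import numpy as np, cv2
from plant import robot, optics, ticket
from scipy.spatial.transform import Rotation as Rn
def cam(n): return optics.read_camera(n)
def f(c): return c["frame"].shape[0]/2/np.tan(np.radians(c["vertical_fov"])/2)
def ray(c,u,v):
    d=np.array([(u-c["cx"])/f(c),(v-c["cy"])/f(c),1.]); R=np.array(c["R"]); t=np.array(c["t"])
    return -R.T@t, R.T@d
def onz(c,u,v,z):
    o,d=ray(c,u,v); return o+d*(z-o[2])/d[2]
def proj(c,X):
    p=np.array(c["R"])@np.array(X)+c["t"]; return np.array([c["cx"],c["cy"]])+f(c)*p[:2]/p[2]
def crop(c,u0,v0,u1,v1,s,name):
    im=c["frame"][v0:v1,u0:u1,::-1]; cv2.imwrite("pics/"+name,cv2.resize(im,None,fx=s,fy=s,interpolation=cv2.INTER_CUBIC))
E
python3 - <<'E'
from h import *
c=cam("top"); crop(c,245,160,405,260,5,"top_c.png")
s=cam("scene"); crop(s,245,165,385,275,5,"scene_c.png")
E
```

```text
(no output)
```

View pics/top_c.png

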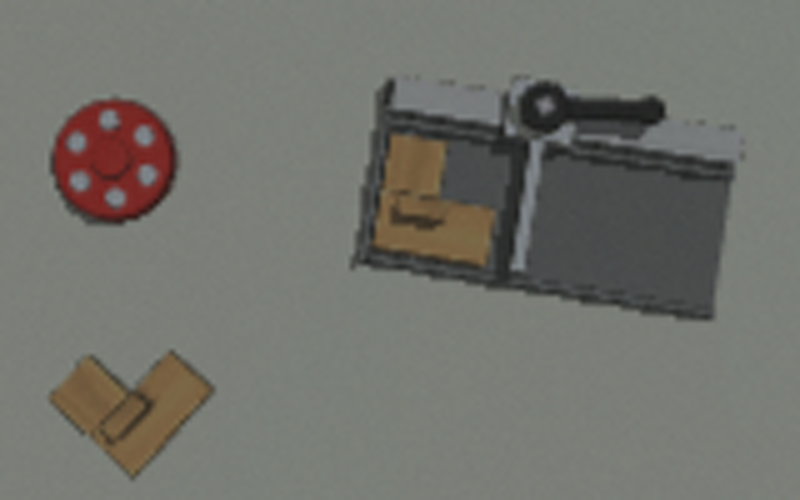

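View pics/scene_c.png

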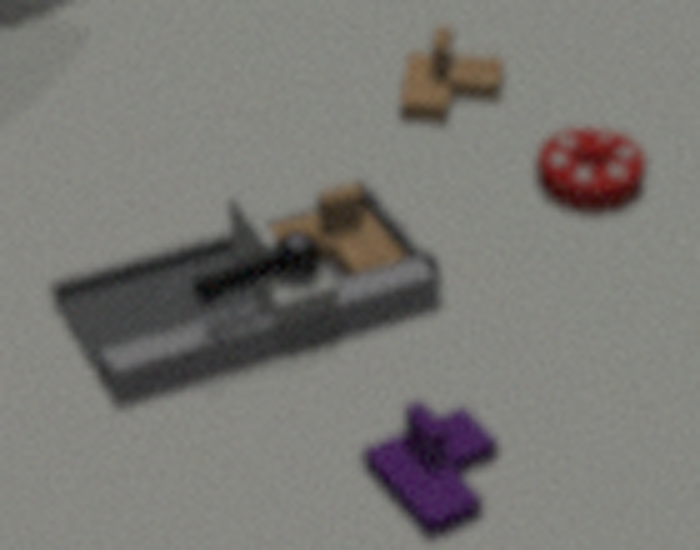

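Run:
```python
from h import *
c=cam("top")
def P(n,u,v,z):
    p=onz(c,u/5+245-.4,v/5+160-.4,z); print(n,(p*1000).round(1)); return p
P("rail ne closed",388,78,.030);P("rail open out",742,130,.030);P("rail open in",737,160,.03)
P("tray -x closed",355,268,.03);P("tray -x open",713,320,.017);P("tray +x open",733,176,.017)
P("hub",543,103,.077);P("tip",651,108,.072)
P("div top far",540,140,.052);P("div top near",519,270,.052)
P("wheel",113,158,.034)
print("out")
for q in [(90,355),(50,398),(133,478),(214,390),(172,350),(128,393)]: P("",*q,.016)
P("tab",124,417,.046)
print("in")
for q in [(392,137),(446,143),(440,202),(496,207),(490,267),(374,250)]: P("",*q,.021)
```

```text
rail ne closed [620.4 104.8  30. ]
rail open out [ 592.3 -101.6   30. ]
rail open in [574.7 -98.6  30. ]
tray -x closed [509.2 122.5  30. ]
tray -x open [482.1 -86.4  17. ]
tray +x open [566.6 -98.3  17. ]
hub [600.5  17.2  77. ]
tip [599.  -43.8  72. ]
div top far [582.5  17.2  52. ]
div top near [508.1  28.7  52. ]
wheel [571.2 263.6  34. ]
out
 [457.3 276.8  16. ]
 [432.1 299.4  16. ]
 [386.5 249.9  16. ]
 [437.9 204.   16. ]
 [460.8 228.9  16. ]
 [435.5 254.   16. ]
tab [422.2 251.9  46. ]
in
 [586.8 102.1  21. ]
 [583.7  70.4  21. ]
 [548.9  73.6  21. ]
 [546.4  40.8  21. ]
 [511.2  44.   21. ]
 [520.4 111.8  21. ]
```

```bash
cat >> h.py <<'E'
def st(): return robot.read_state()
def jawyaw(s): 
    z=Rn.from_rotvec(s["orientation"]).as_matrix()[:,2]; return np.degrees(np.arctan2(z[1],z[0]))
def go(p,jaw,show=True):
    """shift (cm) and turn (deg) in tool axes to TCP p (m), pointing down, jaw axis (tool z) at world angle jaw deg"""
    s=st(); R=Rn.from_rotvec(s["orientation"]).as_matrix(); a=np.radians(jaw)
    z=np.array([np.cos(a),np.sin(a),0]); x=np.array([0,0,-1.]); y=np.cross(z,x)
    T=np.c_[x,y,z]; r=Rn.from_matrix(R.T@T).as_rotvec(degrees=True)
    d=R.T@(np.array(p)-s["tool_pos"])*100
    if show: print("shift",d.round(2),"turn",r.round(1),"| |d|",np.linalg.norm(d).round(1))
    return d,r
O=np.array([.5385,.0015]); YAW=-.137
ex=np.array([np.cos(YAW),np.sin(YAW)]); ey=np.array([-ex[1],ex[0]])
def tw(x,y,z): # tray mm -> world
    return np.r_[O+x*1e-3*ex+y*1e-3*ey,z*1e-3]
def wt(p): d=np.array(p[:2])-O; return np.array([d@ex,d@ey])*1000
E
python3 - <<'E'
from h import *
s=st(); print(jawyaw(s), np.degrees(s["q"]).round(1)); print(Rn.from_rotvec(s["orientation"]).as_matrix().round(2))
print(tw(50,-35,200)); go(tw(20,-35,200),-8); go(tw(20,-35,200),172)
E
```

```text
-72.53382353229986 [-77.4   7.5  85.3  -0.   87.3  -4.9]
[[-0.    0.95  0.3 ]
 [ 0.    0.3  -0.95]
 [-1.    0.   -0.  ]]
[ 0.58325149 -0.04000065  0.2       ]
shift [  1.86  51.72 -39.94] turn [-64.5  -0.   -0. ] | |d| 65.4
shift [  1.86  51.72 -39.94] turn [115.5  -0.    0. ] | |d| 65.4
```

Request:
jog_arm:
  targets:
    - [1.9,51.7,-39.9,-64.5,0,0,1]
    - [1.9,51.7,-39.9,-64.5,0,0,1]
    - [1.9,51.7,-39.9,-64.5,0,0,1]
    - [1.9,51.7,-39.9,-64.5,0,0,1]
    - [1.9,51.7,-39.9,-64.5,0,0,1]
  squeeze: 20

```text
t: 0.92
tool_pos: [0.3595, -0.3144, 0.2096]
orientation: [0.253, 1.555, -0.253]
force: [0.6, -0.3, 0.4]
opening: 0.0476
```

Run:
```python
from h import *
s=st(); print(s["t"],s["tool_pos"],s["opening"],jawyaw(s)); go(tw(5,-25,220),-8)
```

```text
0.925 [ 0.35946562 -0.31435024  0.20961824] 0.04758801806586537 -18.49087594431327
shift [-1.03 33.27  7.92] turn [-10.5   0.   -0. ] | |d| 34.2
```

Request:
jog_arm:
  targets:
    - [-1,33.3,7.9,-10.5,0,0,1]
    - [-1,33.3,7.9,-10.5,0,0,1]
    - [-1,33.3,7.9,-10.5,0,0,1]
    - [-1,33.3,7.9,-10.5,0,0,1]
    - [-1,33.3,7.9,-10.5,0,0,1]

```text
t: 1.55
tool_pos: [0.5241, -0.0486, 0.2191]
orientation: [0.109, 1.567, -0.11]
force: [1.3, -0.8, 0.3]
opening: 0.0012
```

Request:
jog_arm:
  targets:
    - [0,0,0,0,0,0,1]

```text
t: 1.68
tool_pos: [0.5254, -0.0448, 0.2191]
orientation: [0.106, 1.567, -0.105]
force: [0.6, -0.1, 0.1]
opening: 0.0003
```

Run:
```python
from h import *
s=st(); print(s["t"],s["tool_pos"],s["opening"],jawyaw(s),s["dq"].round(3),s["force"]); 
c=cam("wrist"); cv2.imwrite("pics/w1.png",c["frame"][:,:,::-1]); import pickle; pickle.dump(c,open("w1.pkl","wb"))
```

```text
1.675 [ 0.52544307 -0.04480846  0.21910005] 0.0002647434062123313 -7.673809821172524 [-0.044 -0.017  0.019 -0.032  0.01  -0.023] [ 0.56407595 -0.09905776  0.0967542 ]
```

View pics/w1.png

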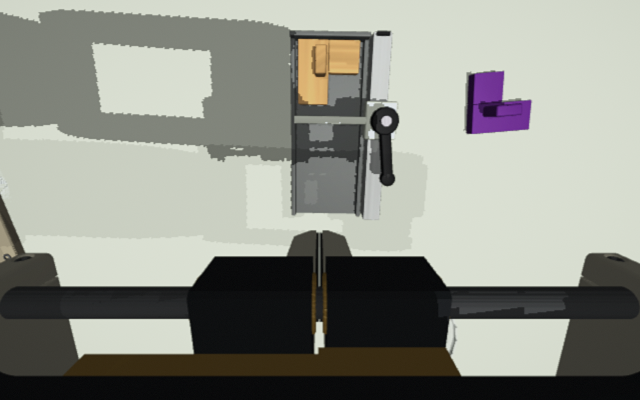

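Wrist view: tray at (292..392, 30..220), hub at (386,121), lever tip at (388,178), divider line at row 119.

Run:
```python
from h import *
import pickle; c=pickle.load(open("w1.pkl","rb")); crop(c,280,20,440,230,2.8,"w1c.png")
crop(c,280,20,410,135,6,"w1d.png")
crop(c,280,115,410,230,6,"w1e.png")
```

```text
(no output)
```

View pics/w1d.png

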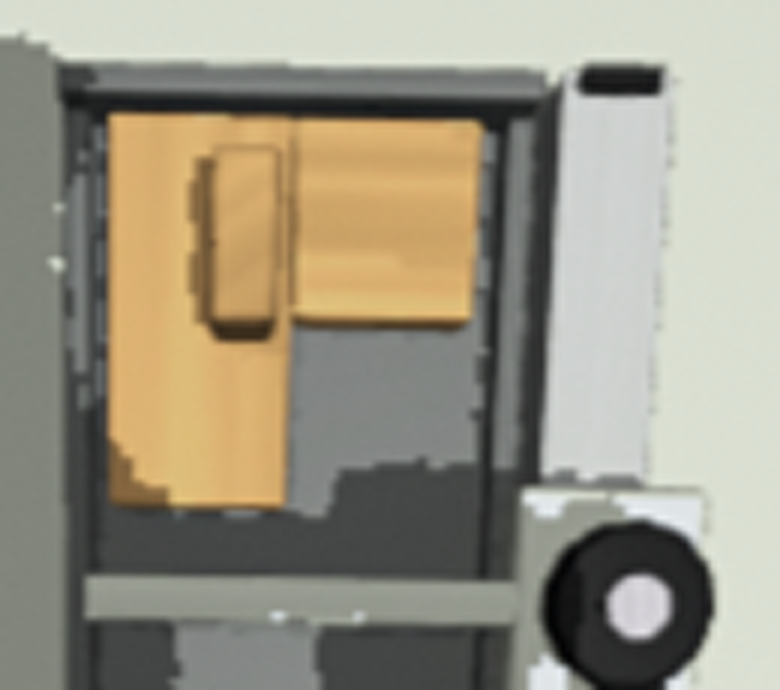

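View pics/w1e.png

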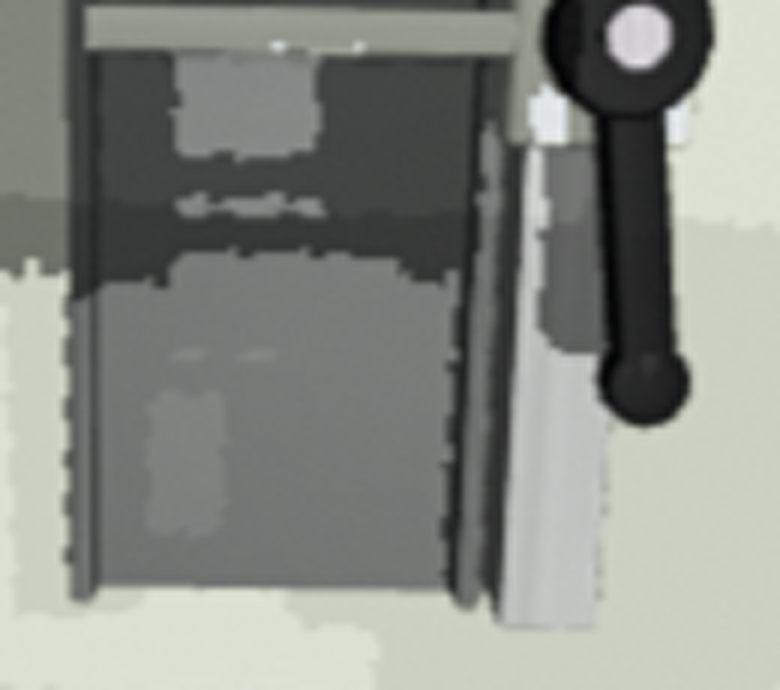

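Run:
```python
from h import *
import pickle; c=pickle.load(open("w1.pkl","rb"))
from scipy.optimize import least_squares
pts=[]
def P(n,u,v,z,v0,exp=None):
    p=onz(c,u/6+280-.4,v/6+v0-.4,z); print(n,(p*1000).round(1),wt(p).round(1),exp)
    if exp: pts.append((p[:2],exp))
P("rail out closed",667,70,.030,20,(66,115))
P("rail in closed",565,75,.030,20,(46,115))
P("end wall -x",58,66,.030,20,(-43.5,115))
P("wall -x inner/open",97,600,.017,115,(-38.5,-95))
P("wall -x outer/open",72,600,.017,115,(-43.5,-95))
P("wall +x outer/open",480,606,.017,115,(43.5,-95))
P("rail out open",595,626,.03,115,(66,-95))
P("rail in open",500,626,.03,115,(46,-95))
P("hub",637,607,.077,20); P("hub circle",628,605,.075,20)
P("tip",645,380,.072,115)
P("div face L",88,576,.052,20);P("div face R",515,582,.052,20)
P("in tab",246,231,.051,20)
P("in corner",108,115,.021,20)
A=np.array([e for _,e in pts])/1000; B=np.array([p for p,_ in pts])
res=least_squares(lambda q:(q[:2]+np.c_[A[:,0]*np.cos(q[2])-A[:,1]*np.sin(q[2]),A[:,0]*np.sin(q[2])+A[:,1]*np.cos(q[2])]-B).ravel(),[.5385,.0015,-.137],loss="soft_l1",f_scale=.002)
print(res.x, (res.fun.reshape(-1,2)*1000).round(1))
```

```text
rail out closed [622.5 104.8  30. ] [ 69.1 113.8] (66, 115)
rail in closed [604.7 106.4  30. ] [ 51.2 113. ] (46, 115)
end wall -x [516.6 119.6  30. ] [-37.8 114. ] (-43.5, 115)
wall -x inner/open [490.8 -86.4  17. ] [-35.2 -93.6] (-38.5, -95)
wall -x outer/open [485.5 -85.7  17. ] [-40.6 -93.7] (-43.5, -95)
wall +x outer/open [571.3 -98.6  17. ] [ 46.1 -94.7] (43.5, -95)
rail out open [ 593.  -101.6   30. ] [ 68.1 -94.7] (66, -95)
rail in open [573.6 -99.   30. ] [ 48.5 -94.7] (46, -95)
hub [600.5  16.1  77. ] [59.4 22.9] None
hub circle [599.4  16.5  75. ] [58.3 23.2] None
tip [598.5 -42.2  72. ] [ 65.4 -35.1] None
div face L [510.2  33.3  52. ] [-32.3  27.6] None
div face R [584.7  22.3  52. ] [43.  26.9] None
in tab [545.2  85.2  51. ] [-4.8 83.8] None
in corner [523.8 112.9  21. ] [-29.7 108.3] None
[ 0.54213042  0.00121036 -0.14718224] [[ 1.8  0.5]
 [-0.2  1.8]
 [-0.6  1.7]
 [-0.7 -0.7]
 [-0.4 -0.6]
 [-0.  -0.6]
 [ 0.5 -0.9]
 [ 0.1 -0.5]]
```

```bash
cat >> h.py <<'E'
O=np.array([.541,.0013]); YAW=-.145
ex=np.array([np.cos(YAW),np.sin(YAW)]); ey=np.array([-ex[1],ex[0]])
E
python3 - <<'E'
from h import *
go([.560,-.034,.058],-1)
piv=np.array([.5992,.0164])
E
```

```text
shift [16.11  1.73  3.31] turn [-6.8  0.1  0. ] | |d| 16.5
```

Request:
jog_arm:
  targets:
    - [8,1.7,3.3,-6.8,0,0,1]
    - [16.1,1.7,3.3,-6.8,0,0,1]
    - [16.1,1.7,3.3,-6.8,0,0,1]
    - [16.1,1.7,3.3,-6.8,0,0,1]

```text
t: 2.22
tool_pos: [0.5558, -0.0351, 0.054]
orientation: [0.015, 1.578, -0.014]
force: [-0.6, 0.2, -0.6]
opening: 0.0005
```

```bash
cat > arc.py <<'E'
from h import *
import sys
# rows for pusher along arc: th list (lever deg), d mm, r mm
def arc(ths,piv,r,d,side,z,jawoff=0):
    for th in ths:
        a=np.radians(th); u=np.array([np.cos(a),np.sin(a)]); n=side*np.array([np.sin(a),-np.cos(a)])
        p=np.array(piv)+r*1e-3*u+d*1e-3*n
        dd,rr=go([p[0],p[1],z],th+90+jawoff,False)
        print("th",th,dd.round(1),rr.round(1))
E
python3 - <<'E'
from arc import *
s=st(); print(s["t"],s["tool_pos"],jawyaw(s),s["force"])
arc([-91,-81,-71,-61,-51],[.5992,.0164],50,23,1,.058)
E
```

```text
2.225 [ 0.55579731 -0.03506837  0.05396409] -1.0393902980187717 [-0.57615935  0.17983689 -0.56288502]
th -91 [-0.4  0.2  1.9] [-0.  -0.4 -0. ]
th -81 [-0.4 -0.1  2.8] [-10.   -0.4  -0.1]
th -71 [-0.4 -0.3  3.8] [-20.   -0.4  -0.1]
th -61 [-0.4 -0.3  4.8] [-30.   -0.4  -0.1]
th -51 [-0.4 -0.1  5.7] [-40.   -0.4  -0.2]
```

Request:
jog_arm:
  targets:
    - [-0.4,0.2,1.2,0,-0.4,0,1]
    - [-0.4,0.2,1.9,0,-0.4,0,1]
    - [-0.4,-0.1,2.4,-5,-0.4,0,1]
    - [-0.4,-0.1,2.8,-10,-0.4,0,1]
    - [-0.4,-0.2,3.3,-15,-0.4,0,1]

```text
t: 2.85
tool_pos: [0.5907, -0.0382, 0.0602]
orientation: [-0.193, 1.559, 0.194]
force: [-0.4, -0.6, 0.6]
opening: 0.0
```

Run:
```python
from arc import *
s=st(); print(s["t"],s["tool_pos"],jawyaw(s),s["force"])
c=cam("wrist"); cv2.imwrite("pics/w2.png",c["frame"][:,:,::-1])
arc([-71,-61,-51,-41,-31],[.5992,.0164],50,23,1,.058)
```

```text
2.85 [ 0.59066234 -0.038163    0.06015421] 14.123244664250159 [-0.39366866 -0.56672319  0.61137072]
th -71 [ 0.2 -0.1  0.2] [-4.6  0.2  0. ]
th -61 [ 0.2 -0.3  1.2] [-14.6   0.2   0. ]
th -51 [ 0.2 -0.4  2.1] [-24.6   0.2   0. ]
th -41 [ 0.2 -0.3  3.1] [-34.6   0.2   0.1]
th -31 [ 0.2 -0.1  4. ] [-44.6   0.2   0.1]
```

View pics/w2.png

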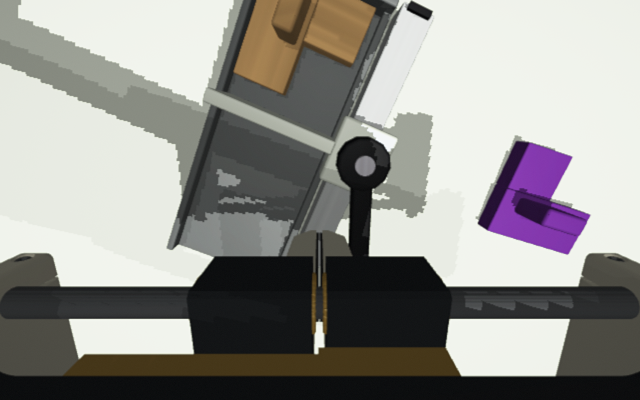

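Wrist view: the hub is at (365,163), and the lever runs down along the right side of the fingers at (350,240), so the pusher is close to it. I'll continue the arc.

Request:
jog_arm:
  targets:
    - [0.2,-0.2,0.7,-9.6,0.2,0,1]
    - [0.2,-0.3,1.2,-14.6,0.2,0,1]
    - [0.2,-0.4,2.1,-24.6,0.2,0,1]
    - [0.2,-0.3,3.1,-34.6,0.2,0,1]
    - [0.2,-0.1,4.0,-44.6,0.2,0,1]

```text
t: 3.52
tool_pos: [0.6315, -0.0297, 0.0601]
orientation: [-0.807, 1.415, 0.802]
force: [-2.5, -1.4, -0.0]
opening: 0.0004
```

Run:
```python
from arc import *
s=st(); print(s["t"],s["tool_pos"],jawyaw(s),s["force"])
arc([-31,-25,-18,-14,-11],[.5992,.0164],50,23,1,.058)
c=cam("wrist"); cv2.imwrite("pics/w3.png",c["frame"][:,:,::-1])
```

```text
3.525 [ 0.63145774 -0.02972991  0.06010028] 59.19384974506744 [-2.47968138 -1.404715   -0.04953285]
th -31 [ 0.2  0.1 -0. ] [ 0.2 -0.   0.2]
th -25 [ 0.2 -0.1  0.5] [-5.8 -0.   0.2]
th -18 [ 0.2 -0.3  1.2] [-12.8  -0.    0.2]
th -14 [ 0.2 -0.3  1.6] [-16.8  -0.    0.2]
th -11 [ 0.2 -0.3  1.8] [-19.8  -0.    0.2]
```

View pics/w3.png

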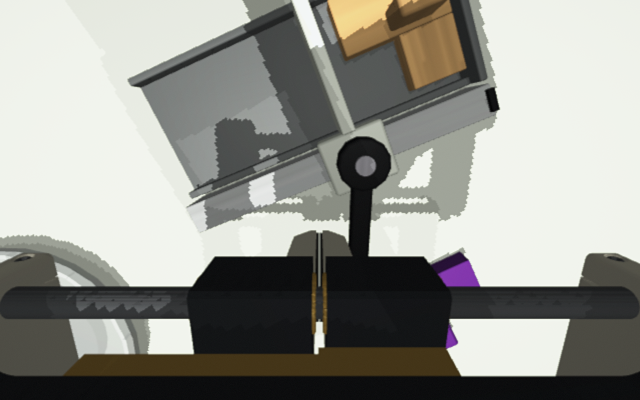

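Request:
jog_arm:
  targets:
    - [0.2,-0.1,0.5,-6,0,0.2,1]
    - [0.2,-0.3,1.2,-13,0,0.2,1]
    - [0.2,-0.3,1.6,-17,0,0.2,1]
    - [0.2,-0.3,1.9,-20,0,0.2,1]
    - [0.2,-0.3,1.9,-20,0,0.2,1]

```text
t: 4.2
tool_pos: [0.6455, -0.0145, 0.0597]
orientation: [-1.075, 1.289, 1.071]
force: [0.3, -0.1, 0.5]
opening: 0.0008
```

Run:
```python
from arc import *
s=st(); print(s["t"],s["tool_pos"],jawyaw(s),s["force"])
c=cam("wrist"); cv2.imwrite("pics/w4.png",c["frame"][:,:,::-1])
```

```text
4.2 [ 0.64551464 -0.01451494  0.05974468] 79.52322356570771 [ 0.2825861  -0.09718368  0.47450999]
```

View pics/w4.png

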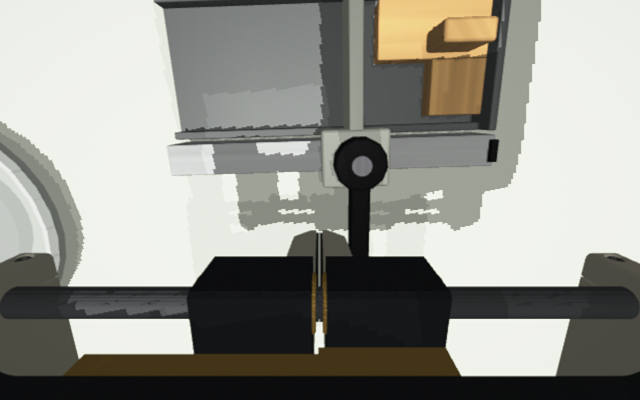

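Run:
```python
from arc import *
p=tw(8,23.3,110); print(p); go(p,81.7);
```

```text
[0.55228272 0.02319955 0.11      ]
shift [-5.07  9.82  2.01] turn [-2.2 -0.   0.1] | |d| 11.2
```

Request:
jog_arm:
  targets:
    - [0,0,-1.5,0,0,0,1]
    - [-5.1,0,-1.5,0,0,0,0.8]
    - [-5.1,9.8,2,-2.2,0,0,0.5]
    - [-5.1,9.8,2,-2.2,0,0,0.45]
    - [-5.1,9.8,2,-2.2,0,0,0.45]

```text
t: 4.88
tool_pos: [0.5498, 0.0235, 0.1098]
orientation: [-1.102, 1.274, 1.101]
force: [-0.3, -0.5, 0.0]
opening: 0.0361
```

Run:
```python
from arc import *
s=st(); print(s["t"],s["opening"])
p=tw(8,23.3,30); go(p,81.7)
c=cam("wrist"); cv2.imwrite("pics/w5.png",c["frame"][:,:,::-1])
```

```text
4.875 0.03605140373476834
shift [ 7.98 -0.25  0.01] turn [-0. -0.  0.] | |d| 8.0
```

View pics/w5.png

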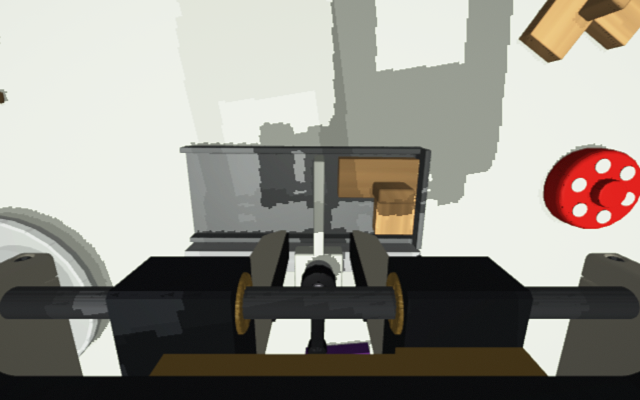

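Request:
jog_arm:
  targets:
    - [4,-0.2,0,0,0,0,0.45]
    - [8,-0.2,0,0,0,0,0.45]
    - [8,-0.2,0,0,0,0,0.45]
    - [8,-0.2,0,0,0,0,1]
    - [8,-0.2,0,0,0,0,1]
  squeeze: 15

```text
t: 5.55
tool_pos: [0.5558, 0.0221, 0.0329]
orientation: [-1.104, 1.271, 1.096]
force: [-1.1, 0.2, -0.0]
opening: 0.0357
```

Request:
jog_arm:
  targets:
    - [0,0,0,0,0,0,1]
    - [0,0,0,0,0,0,1]

```text
t: 5.8
tool_pos: [0.5568, 0.0221, 0.0341]
orientation: [-1.105, 1.269, 1.095]
force: [0.5, -0.2, 0.8]
opening: 0.0158
```

Run:
```python
from arc import *
s=st(); print(s["t"],s["opening"],s["force"],wt(s["tool_pos"]), s["tool_pos"])
p=tw(8,-37,30); go(p,81.7)
```

```text
5.8 0.015837240228169812 [ 0.51972053 -0.23012596  0.76197282] [12.66343791 22.8341994 ] [0.55682992 0.0220648  0.03410898]
shift [ 0.41  0.46 -5.98] turn [-0.1 -0.   0.5] | |d| 6.0
```

Request:
jog_arm:
  targets:
    - [0.2,0,0,0,0,0,1]
    - [0.2,0,-1.5,0,0,0,1]
    - [0.2,0,-3,0,0,0,1]
    - [0.2,0,-4.5,0,0,0,1]
    - [0.2,0,-6,0,0,0,1]

```text
t: 6.42
tool_pos: [0.5482, -0.0366, 0.0328]
orientation: [-1.105, 1.268, 1.096]
force: [-2.8, 6.2, 7.1]
opening: 0.0079
```

Run:
```python
from arc import *
s=st(); print(s["t"],s["opening"],s["force"],wt(s["tool_pos"]), s["tool_pos"])
```

```text
6.425 0.007859720502550016 [-2.78771465  6.18371348  7.14663449] [ 12.56686902 -36.50655292] [ 0.54816007 -0.03663927  0.03281178]
```

Request:
jog_arm:
  targets:
    - [0,0,0,0,0,0,0.6]
    - [0,0,0,0,0,0,0.6]
    - [-2,0,0,0,0,0,0.5]
    - [-6,0,0,0,0,0,0.4]
    - [-13,0,0,0,0,0,0.3]

```text
t: 7.05
tool_pos: [0.5452, -0.0358, 0.1539]
orientation: [-1.102, 1.271, 1.1]
force: [1.7, -0.6, 1.2]
opening: 0.0533
```

Run:
```python
from arc import *
s=st(); print(s["t"],s["opening"],s["force"], s["tool_pos"])
c=cam("scene"); print("stand",onz(c,410,174,0)); c=cam("top"); print(onz(c,185,202,.01))
go([.41,.21,.17],-42)
```

```text
7.05 0.05327607048645391 [ 1.67475184 -0.58341361  1.20690357] [ 0.545158   -0.03584529  0.15392048]
stand [0.53799915 0.52524812 0.        ]
[0.53877333 0.50915585 0.01      ]
shift [-0.98 17.57 22.38] turn [123.7   1.3   0.6] | |d| 28.5
```

Request:
jog_arm:
  targets:
    - [-1,17.6,22.4,123.7,1.3,0.6,0.3]
    - [-1,17.6,22.4,123.7,1.3,0.6,0.3]
    - [-1,17.6,22.4,123.7,1.3,0.6,0.3]
    - [-1,17.6,22.4,123.7,1.3,0.6,0.3]
    - [-1,17.6,22.4,123.7,1.3,0.6,0.3]

```text
t: 7.78
tool_pos: [0.4111, 0.208, 0.1697]
orientation: [-0.444, 1.52, 0.439]
force: [0.5, 0.4, 0.2]
opening: 0.0651
```

Run:
```python
from arc import *
s=st(); print(s["t"],s["opening"], s["tool_pos"],jawyaw(s),np.degrees(s["q"]).round())
go([.41,.21,.17],-42)
```

```text
7.775 0.06507206768852632 [0.41111334 0.20799466 0.16973653] 32.30437314732218 [ 21. -13. 110.  -0.  83. -12.]
shift [-0.03  0.23  0.01] turn [74.3  0.4  0.1] | |d| 0.2
```

Request:
jog_arm:
  targets:
    - [0,0.2,0,74.3,0.4,0,0.3]
    - [0,0.2,0,74.3,0.4,0,0.3]
    - [0,0.2,0,74.3,0.4,0,0.3]
    - [0,0.2,0,74.3,0.4,0,0.3]
    - [0,0.2,0,74.3,0.4,0,0.3]

```text
t: 8.4
tool_pos: [0.4098, 0.21, 0.1692]
orientation: [0.292, 1.55, -0.296]
force: [0.1, 0.6, -0.5]
opening: 0.0653
```

Run:
```python
from arc import *
go([.37,.195,.19],-42.5)
```

```text
shift [-2.08 -2.86 -3.15] turn [21.   0.1  0.1] | |d| 4.7
```

Request:
jog_arm:
  targets:
    - [-2.1,-2.9,-3.1,21,0,0,0.3]
    - [-2.1,-2.9,-3.1,21,0,0,0.3]
    - [-2.1,-2.9,-3.1,21,0,0,0.3]
    - [-2.1,-2.9,-3.1,21,0,0,0.3]

```text
t: 8.9
tool_pos: [0.3702, 0.1946, 0.1898]
orientation: [0.574, 1.492, -0.578]
force: [1.1, 1.4, 0.0]
opening: 0.0648
```

Run:
```python
from arc import *
import pickle
s=st(); print(s["t"],s["opening"], s["tool_pos"],jawyaw(s),np.degrees(s["q"]).round())
c=cam("wrist"); cv2.imwrite("pics/w6.png",c["frame"][:,:,::-1]);pickle.dump(c,open("w6.pkl","wb"))
```

```text
8.9 0.06482156949720234 [0.37019656 0.19461354 0.1897733 ] -42.19853186630371 [ 21. -21. 115.  -0.  87.  63.]
```

View pics/w6.png

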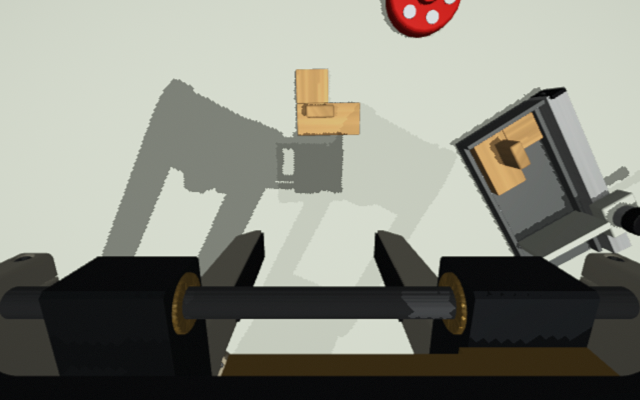

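The loose maple L is at (296..361, 68..135), with its tab at about (318,111). Purple and in-tray pieces are clearly different objects.

Run:
```python
from arc import *
import pickle
c=pickle.load(open("w6.pkl","rb")); crop(c,280,55,380,145,7,"w6c.png")
```

```text
(no output)
```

View pics/w6c.png

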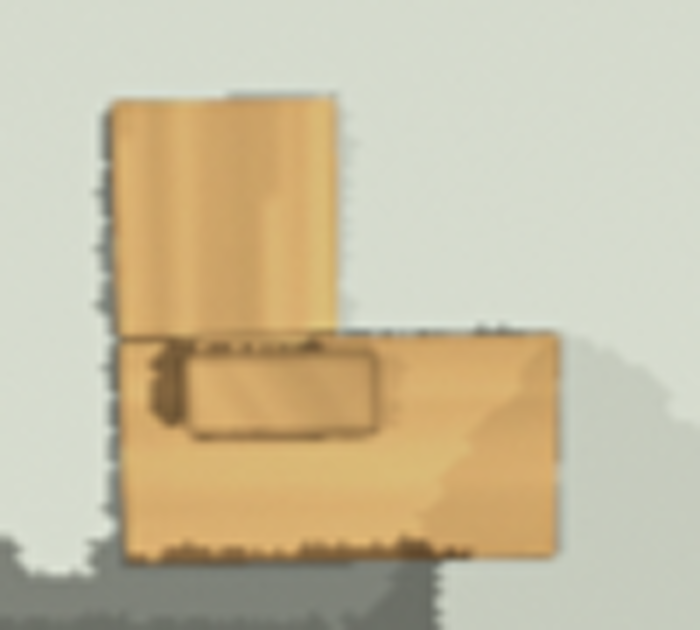

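Run:
```python
from arc import *
import pickle
c=pickle.load(open("w6.pkl","rb"))
g=lambda u,v,z: onz(c,u/7+280-.4,v/7+55-.4,z)[:2]*1000
a,b,d=g(122,560,.016),g(557,556,.016),g(110,103,.016); print(a,b,d,np.degrees(np.arctan2(*(b-a)[::-1])),np.degrees(np.arctan2(*(d-a)[::-1])),np.linalg.norm(b-a),np.linalg.norm(d-a))
x=(b-a)/np.linalg.norm(b-a); y=np.array([-x[1],x[0]]); print("orig from corners",a+25*x+25*y)
q=[g(*p,.046) for p in [(188,350),(378,350),(380,432),(190,438)]]; print("tab",np.mean(q,0))
p=[.422,.2515,.11]; go(p,-43)
```

```text
[389.40383004 251.27352835] [440.27852976 206.05310943] [433.5303178  300.79407519] -41.632572745298106 48.29658817915975 68.06703577150492 66.32821029188797
orig from corners [424.69812395 253.35026077]
tab [424.55280372 252.58726384]
shift [ 7.96  7.72 -0.01] turn [0.8 0.1 0.1] | |d| 11.1
```

Run:
```python
from arc import *
p=[.424,.2525,.02]; go(p,-41.8)
```

```text
shift [16.96  7.95  0.06] turn [-0.4  0.1  0.1] | |d| 18.7
```

Request:
jog_arm:
  targets:
    - [4,7.95,0.05,-0.4,0,0,0.3]
    - [8,7.95,0.05,-0.4,0,0,0.35]
    - [12,7.95,0.05,-0.4,0,0,0.4]
    - [12,7.95,0.05,-0.4,0,0,0.4]

```text
t: 9.45
tool_pos: [0.4207, 0.2514, 0.0654]
orientation: [0.563, 1.5, -0.577]
force: [-0.7, 0.3, 1.3]
opening: 0.0559
```

Run:
```python
from arc import *
s=st(); print(s["t"],s["opening"], s["tool_pos"])
p=[.424,.2525,.02]; go(p,-41.8)
c=cam("wrist"); cv2.imwrite("pics/w7.png",c["frame"][:,:,::-1])
```

```text
9.45 0.05588891369658255 [0.42072816 0.25136607 0.06540384]
shift [4.54 0.35 0.18] turn [ 0.1 -0.1  0.6] | |d| 4.6
```

View pics/w7.png

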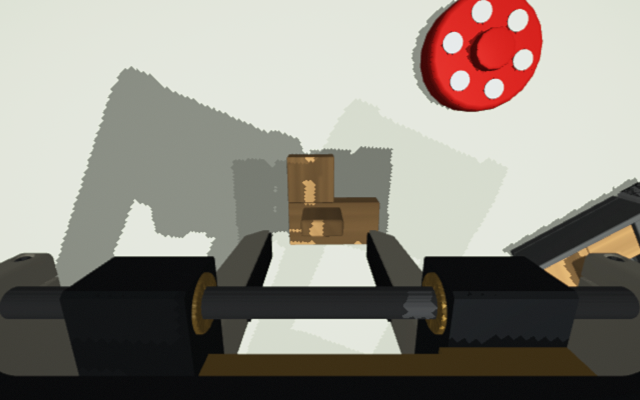

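The tab at (322,218) is centred between the fingers. I'll descend and close.

Request:
jog_arm:
  targets:
    - [2.5,0.35,0.18,0,0,0.6,0.4]
    - [4.5,0.35,0.18,0,0,0.6,0.4]
    - [4.5,0.35,0.18,0,0,0.6,0.4]
    - [4.5,0.35,0.18,0,0,0.6,1]
    - [4.5,0.35,0.18,0,0,0.6,1]
  squeeze: 25

```text
t: 10.12
tool_pos: [0.4274, 0.2539, 0.025]
orientation: [0.574, 1.491, -0.565]
force: [0.9, 0.9, 0.7]
opening: 0.0402
```

Request:
jog_arm:
  targets:
    - [0,0,0,0,0,0,1]
    - [0,0,0,0,0,0,1]
    - [0,0,0,0,0,0,1]
    - [-1,0,0,0,0,0,1]
    - [-4,0,0,0,0,0,1]

```text
t: 10.75
tool_pos: [0.4255, 0.253, 0.064]
orientation: [0.572, 1.494, -0.567]
force: [0.5, 0.5, -0.4]
opening: 0.0278
```

Run:
```python
from arc import *
s=st(); print(s["t"],s["opening"], s["tool_pos"],s["force"],jawyaw(s))
c=cam("wrist"); cv2.imwrite("pics/w8.png",c["frame"][:,:,::-1])
```

```text
10.75 0.027792169443122187 [0.42547245 0.25296453 0.06403244] [ 0.52198093  0.48454567 -0.42643247] -41.74422588908165
```

View pics/w8.png

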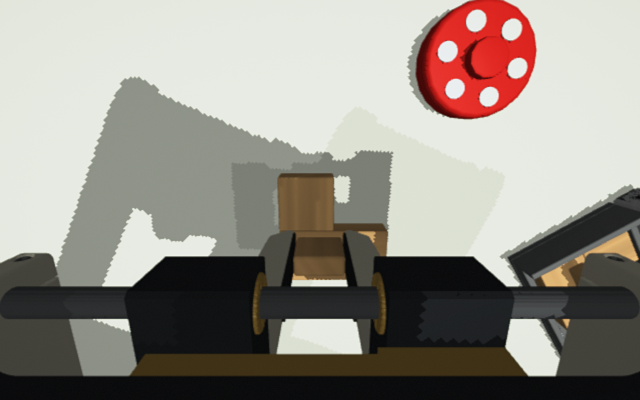

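Run:
```python
from arc import *
import pickle
c=pickle.load(open("w1.pkl","rb"))
g=lambda u,v,z: wt(onz(c,u/6+280-.4,v/6+20-.4,z)).round(1)
print("stem right",g(289,350,.021),g(285,500,.021),"left",g(108,350,.021),g(108,500,.021))
print("arm right",g(484,120,.021),g(471,318,.021), "bottom",g(380,322,.021),"stem bottom",g(200,505,.021), "top",g(300,118,.021))
print("wall L inner top",g(95,400,.017),"wall R inner top",g(497,400,.017), "R outer",g(525,400,.017))
s=st();go(tw(10,20,110),81.7)
```

```text
stem right [ 0.5 68.5] [ 0.2 41.8] left [-33.4  68.1] [-33.5  41.4]
arm right [ 35.  107.9] [34.2 74.5] bottom [17.3 73.6] stem bottom [-16.   40.7] top [  1.7 107.8]
wall L inner top [-36.2  59.7] wall R inner top [40.3 60.6] R outer [45.6 60.7]
shift [-4.09 -9.15 24.98] turn [-123.4    0.7   -0.2] | |d| 26.9
```

Request:
jog_arm:
  targets:
    - [-6,0,0,0,0,0,1]
    - [-6,-9,25,-123.4,0.7,-0.2,1]
    - [-6,-9,25,-123.4,0.7,-0.2,1]
    - [-6,-9,25,-123.4,0.7,-0.2,1]
    - [-6,-9,25,-123.4,0.7,-0.2,1]

```text
t: 11.42
tool_pos: [0.5364, 0.0555, 0.1294]
orientation: [0.043, 1.565, -0.033]
force: [1.3, 0.1, -1.4]
opening: 0.0279
```

Run:
```python
from arc import *
s=st();print(s["tool_pos"],s["opening"],jawyaw(s));go(tw(11,20,125),81.7)
```

```text
[0.53643823 0.05554472 0.12938815] 0.0278815914454471 -2.7754496867056804
shift [ 0.43 -3.51  2.  ] turn [-84.5   0.5  -0.1] | |d| 4.1
```

Request:
jog_arm:
  targets:
    - [0.4,-3.5,2,-84.5,0.5,0,1]
    - [0.4,-3.5,2,-84.5,0.5,0,1]
    - [0.4,-3.5,2,-84.5,0.5,0,1]
    - [0.4,-3.5,2,-84.5,0.5,0,1]
    - [0.4,-3.5,2,-84.5,0.5,0,1]

```text
t: 12.05
tool_pos: [0.5547, 0.0196, 0.1253]
orientation: [-0.691, 1.455, 0.697]
force: [-0.7, -0.1, -0.6]
opening: 0.0275
```

Run:
```python
from arc import *
s=st();print(s["tool_pos"],s["opening"],jawyaw(s));go(tw(11,26,75),81.7)
```

```text
[0.55471793 0.01955669 0.12529164] 0.027481419216838745 50.937519080794644
shift [5.03 0.29 0.5 ] turn [-30.8   0.2  -0.1] | |d| 5.1
```

Request:
jog_arm:
  targets:
    - [0,0.3,0.5,-15,0.2,0,1]
    - [0,0.3,0.5,-30.8,0.2,0,1]
    - [2,0.3,0.5,-30.8,0.2,0,1]
    - [5,0.3,0.5,-30.8,0.2,0,1]
    - [5,0.3,0.5,-30.8,0.2,0,1]

```text
t: 12.68
tool_pos: [0.5531, 0.0257, 0.0728]
orientation: [-1.098, 1.279, 1.107]
force: [-1.0, 0.3, -0.4]
opening: 0.0274
```

Request:
jog_arm:
  targets:
    - [0,0,0,0,0,0,1]

```text
t: 12.8
tool_pos: [0.5538, 0.0257, 0.0739]
orientation: [-1.099, 1.278, 1.106]
force: [-0.1, -0.3, 0.4]
opening: 0.0279
```

Run:
```python
from arc import *
import pickle
s=st();print(s["t"],s["tool_pos"],s["opening"],jawyaw(s),wt(s["tool_pos"]))
D={}
for n in ["wrist","top","scene"]:
    D[n]=cam(n)
pickle.dump(D,open("p1.pkl","wb"))
cv2.imwrite("pics/w9.png",D["wrist"]["frame"][:,:,::-1])
crop(D["top"],300,160,410,240,7,"t9.png")
crop(D["scene"],245,165,385,275,5,"s9.png")
```

```text
12.8 [0.55375926 0.02565875 0.07391271] 0.02787607496621599 81.7089099701191 [ 9.10571118 25.94674597]
```

View pics/w9.png

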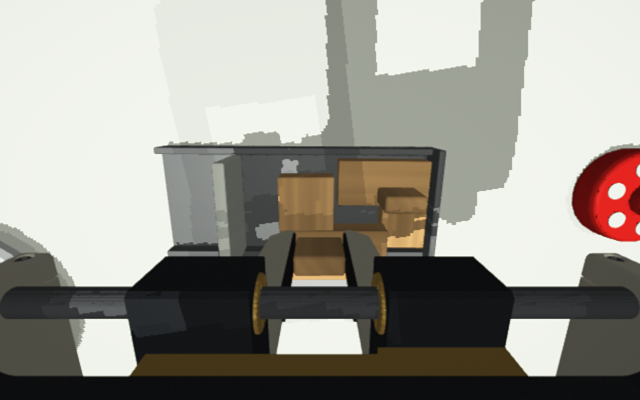

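View pics/t9.png

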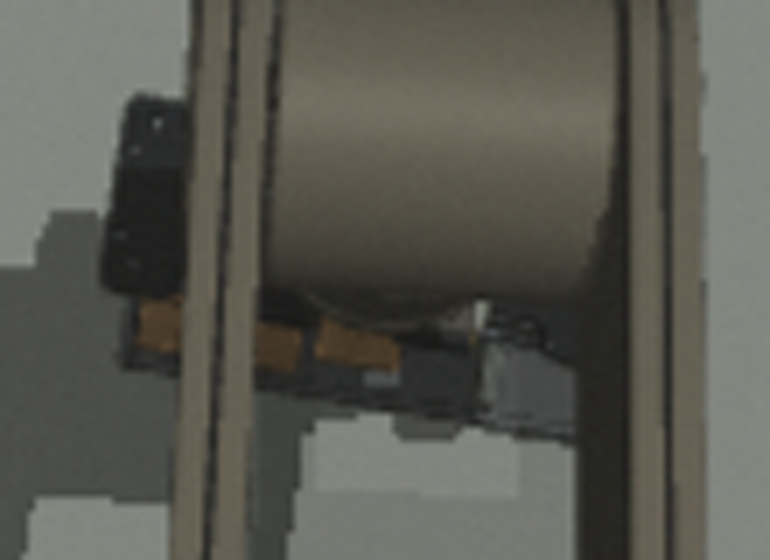

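View pics/s9.png

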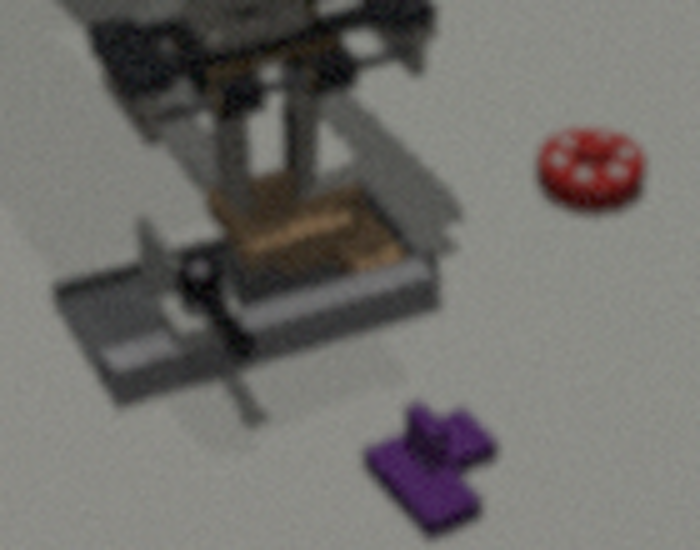

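Run:
```python
from arc import *
import pickle
D=pickle.load(open("p1.pkl","rb"));c=D["wrist"]; crop(c,150,135,450,265,2.6,"w9c.png")
g=lambda u,v,z: wt(onz(c,u,v,z)).round(1)
for z in(.064,.068): print("end edge",g(279,175,z),g(333,175,z))
print("wall -x inner top", g(190,153.5,.017), g(270,155,.017),"outer",g(270,148,.017),"end wall inside",g(432,152,.03))
```

```text
end edge [-30.7   3.1] [-30.7  34.8]
end edge [-31.4   3.7] [-31.4  34.6]
wall -x inner top [-38.  -67.5] [-37.   -9.2] outer [-42.1  -9. ] end wall inside [-40.7 104.3]
```

View pics/w9c.png

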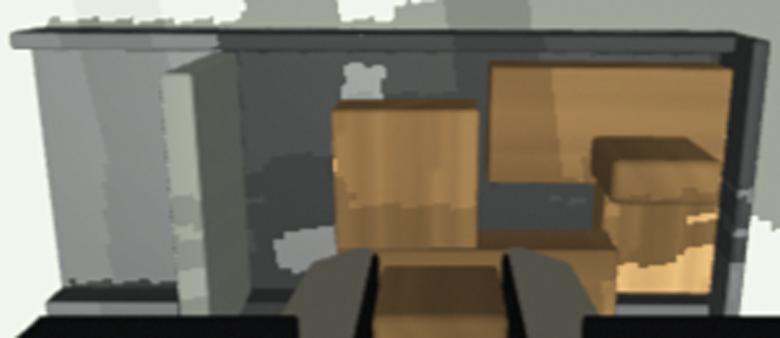

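Run:
```python
from arc import *
go(tw(9.3,27,29),81.7)
```

```text
shift [ 4.51 -0.02  0.11] turn [ 0.   0.  -0.3] | |d| 4.5
```

Request:
jog_arm:
  targets:
    - [1.5,0,0.1,0,0,0,1]
    - [2.5,0,0.1,0,0,0,1]
    - [3.5,0,0.1,0,0,0,1]
    - [3.9,0,0.1,0,0,0,1]
    - [4.2,0,0.1,0,0,0,1]

```text
t: 13.58
tool_pos: [0.5538, 0.0266, 0.0317]
orientation: [-1.099, 1.277, 1.106]
force: [0.2, 0.1, -0.2]
opening: 0.0278
```

Request:
jog_arm:
  targets:
    - [0.1,0,0,0,0,0,1]
    - [0.2,0,0,0,0,0,1]

```text
t: 13.82
tool_pos: [0.5541, 0.0266, 0.0311]
orientation: [-1.099, 1.277, 1.106]
force: [-8.7, -0.3, 16.6]
opening: 0.0278
```

Run:
```python
from arc import *
s=st();print(s["t"],s["tool_pos"],s["opening"],jawyaw(s),wt(s["tool_pos"]),s["force"])
c=cam("wrist"); cv2.imwrite("pics/w10.png",c["frame"][:,:,::-1]); crop(c,150,135,450,265,2.6,"w10c.png")
```

```text
13.825 [0.55407472 0.02662612 0.03106696] 0.027810286045268293 81.72460826814121 [ 9.27808476 26.94953916] [-8.70640246 -0.34680717 16.58272092]
```

View pics/w10c.png

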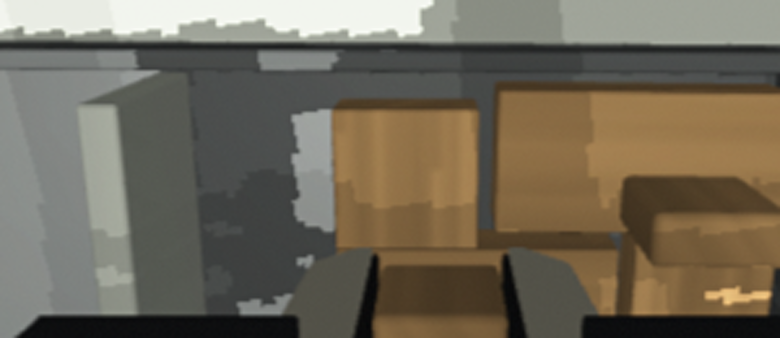

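Piece contacts the floor at TCP z 0.031 and lies beside piece_in with a small gap. I'll release and rise.

Request:
jog_arm:
  targets:
    - [-0.1,0,0,0,0,0,0.5]
    - [-0.1,0,0,0,0,0,0.5]
    - [-0.1,0,0,0,0,0,0.5]
    - [-2.5,0,0,0,0,0,0.5]
    - [-7,0,0,0,0,0,0.5]

```text
t: 14.5
tool_pos: [0.5524, 0.0266, 0.0993]
orientation: [-1.097, 1.281, 1.109]
force: [1.1, -0.0, 0.1]
opening: 0.0465
```

Run:
```python
from arc import *
s=st();print(s["t"],s["tool_pos"],s["opening"],wt(s["tool_pos"]),s["force"])
go(tw(-17,-75,200),-8)
go(tw(-15,-80,130),81.7)
c=cam("wrist"); cv2.imwrite("pics/w11.png",c["frame"][:,:,::-1])
```

```text
14.5 [0.55235951 0.0266412  0.09934215] 0.04647313731800636 [ 7.57869392 26.71662781] [ 1.09820951 -0.00897684  0.07174219]
shift [-10.04   2.56 -10.17] turn [89.7 -0.5 -0.4] | |d| 14.5
shift [ -3.04   2.29 -10.67] turn [ 0.  -0.  -0.6] | |d| 11.3
```

View pics/w11.png

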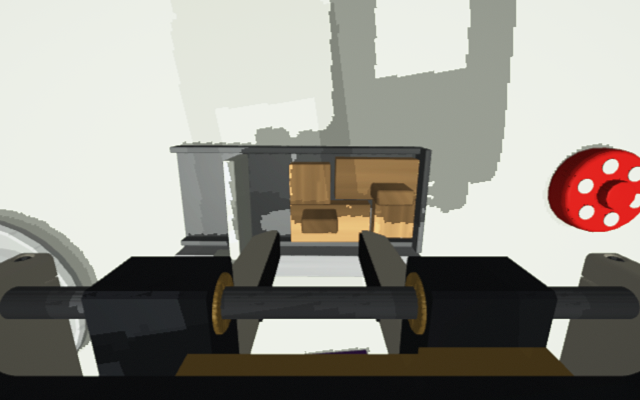

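The maple L lies flat at (290..372,162..242), interlocked with piece_in, and the divider is at about column 235. Next I'll push the divider from behind with closed fingers.

Run:
```python
from arc import *
go(tw(5,-78,100),81.7); go(tw(5,-78,28),81.7)
```

```text
shift [  0.78   0.74 -10.53] turn [0.  0.1 0.1] | |d| 10.6
shift [  7.98   0.75 -10.53] turn [0.  0.1 0.1] | |d| 13.2
```

Request:
jog_arm:
  targets:
    - [0,0.7,-6,0,0,0,0.9]
    - [0,0.7,-10.5,0,0,0,1]
    - [0,0.7,-10.5,0,0,0,1]
    - [0,0.7,-10.5,0,0,0,1]
    - [5,0.7,-10.5,0,0,0,1]
  squeeze: 30

```text
t: 15.18
tool_pos: [0.5397, -0.0763, 0.0616]
orientation: [-1.108, 1.266, 1.095]
force: [1.4, 0.5, -0.2]
opening: 0.0023
```

Run:
```python
from arc import *
s=st();print(s["t"],s["tool_pos"],s["opening"],wt(s["tool_pos"]),s["force"])
go(tw(5,-78,28),81.7);go(tw(5,-20,28),81.7)
```

```text
15.175 [ 0.53968003 -0.07625731  0.06157447] 0.002313041127492662 [  9.90032975 -76.93414569] [ 1.43505048  0.50041514 -0.24463817]
shift [ 3.35  0.53 -0.11] turn [0.1 0.  0.6] | |d| 3.4
shift [3.35 0.52 5.69] turn [0.1 0.  0.6] | |d| 6.6
```

Request:
jog_arm:
  targets:
    - [3.3,0.3,0,0,0,0,1]
    - [3.3,0.3,0,0,0,0,1]
    - [3.3,0.3,1.5,0,0,0,1]
    - [3.3,0.3,2.7,0,0,0,1]
    - [3.3,0.3,3.7,0,0,0,1]

```text
t: 15.8
tool_pos: [0.5439, -0.0387, 0.0303]
orientation: [-1.111, 1.264, 1.093]
force: [-0.1, -4.5, 3.0]
opening: 0.0005
```

Run:
```python
from arc import *
s=st();print(s["t"],s["tool_pos"],s["opening"],wt(s["tool_pos"]),s["force"])
go(tw(8,-20,28),81.7)
```

```text
15.8 [ 0.54390996 -0.0387339   0.03028911] 0.0004583173777209328 [  8.66401937 -39.19331344] [-0.14197115 -4.53745151  2.97886211]
shift [0.23 0.07 1.92] turn [ 0.1 -0.   0.8] | |d| 1.9
```

Request:
jog_arm:
  targets:
    - [0,0,0.6,0,0,0.8,1]
    - [0,0,1.1,0,0,0.8,1]
    - [0,0,1.5,0,0,0.8,1]
    - [0,0,1.8,0,0,0.8,1]
    - [0,0,2.0,0,0,0.8,1]

```text
t: 16.42
tool_pos: [0.5471, -0.019, 0.0306]
orientation: [-1.104, 1.273, 1.103]
force: [-0.8, -3.9, 3.3]
opening: 0.0007
```

Run:
```python
from arc import *
s=st();print(s["t"],s["tool_pos"],s["opening"],wt(s["tool_pos"]),s["force"])
c=cam("wrist"); cv2.imwrite("pics/w12.png",c["frame"][:,:,::-1])
```

```text
16.425 [ 0.54706792 -0.01899507  0.0305761 ] 0.0006851458650295462 [  8.93672992 -19.20532585] [-0.8193589  -3.94442158  3.27886892]
```

View pics/w12.png

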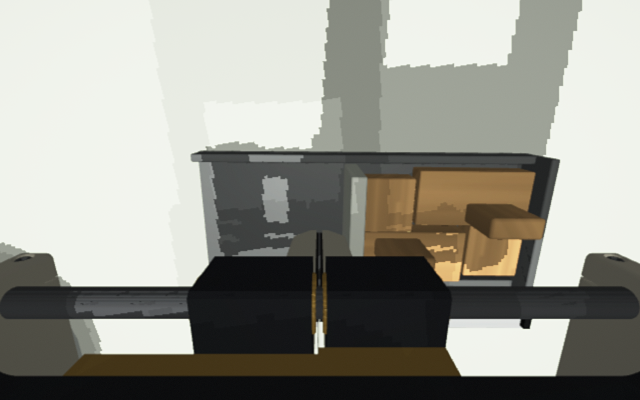

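Request:
jog_arm:
  targets:
    - [0,0,0.3,0,0,0,1]
    - [0,0,0.5,0,0,0,1]
    - [0,0,0.7,0,0,0,1]

```text
t: 16.85
tool_pos: [0.5475, -0.016, 0.0306]
orientation: [-1.108, 1.279, 1.1]
force: [-6.0, -30.1, 6.0]
opening: 0.0004
```

Run:
```python
from arc import *
s=st();print(s["t"],wt(s["tool_pos"]),s["force"])
```

```text
16.85 [  8.94844132 -16.12935208] [ -5.98819056 -30.08329201   5.99934378]
```

Force jumped to 30 N at y≈-16, so the divider is snug. I'll back off, rise and move to the lever.

Request:
jog_arm:
  targets:
    - [0,0,-1.5,0,0,0,1]
    - [-2,0,-2.5,0,0,0,1]
    - [-7,0,-2.5,0,0,0,1]
    - [-10,0,-2.5,0,0,0,1]

```text
t: 17.35
tool_pos: [0.5447, -0.0397, 0.1328]
orientation: [-1.108, 1.277, 1.099]
force: [-0.4, 0.3, -1.2]
opening: 0.0001
```

Run:
```python
from arc import *
import pickle
s=st();print(s["t"],s["tool_pos"],s["force"])
c=cam("wrist"); cv2.imwrite("pics/w13.png",c["frame"][:,:,::-1]);pickle.dump(c,open("w13.pkl","wb"))
piv=tw(56,4,0)[:2]; print(piv)
go(tw(107,50,140),81.7);go(tw(107,50,58),81.7)
```

```text
17.35 [ 0.54468462 -0.03965866  0.13277808] [-0.43691477  0.27332637 -1.15726131]
[ 0.5969903  -0.00283355]
shift [-0.29 -9.55  8.97] turn [ 0.1 -0.3  0.4] | |d| 13.1
shift [ 7.91 -9.49  9.02] turn [ 0.1 -0.3  0.4] | |d| 15.3
```

View pics/w13.png

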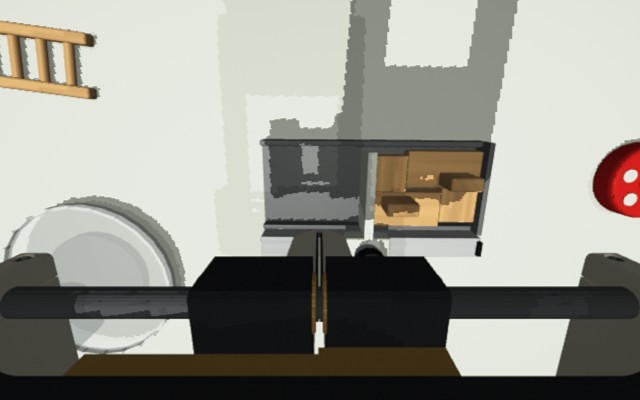

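The divider at column 372 is snug against the interlocked pieces, with hub at (370,248). Moving to the lever's closed-end side.

Request:
jog_arm:
  targets:
    - [-0.3,-6,5,0,0,0,1]
    - [-0.3,-9.5,9,0,0,0,1]
    - [-0.3,-9.5,9,0,0,0,1]
    - [4,-9.5,9,0,0,0,1]
    - [7,-9.5,9,0,0,0,1]

```text
t: 18.02
tool_pos: [0.6529, 0.0354, 0.0648]
orientation: [-1.11, 1.274, 1.098]
force: [-1.0, 0.3, 0.0]
opening: 0.0006
```

Run:
```python
from arc import *
s=st();print(s["t"],s["tool_pos"],s["force"],jawyaw(s))
c=cam("wrist"); cv2.imwrite("pics/w14.png",c["frame"][:,:,::-1])
go(tw(107,50,58),81.7)
```

```text
18.025 [0.65287389 0.0354345  0.06476537] [-1.02224476  0.31619021  0.01940508] 81.82350144456106
shift [ 0.19 -0.41  0.07] turn [ 0.1 -0.4 -0.1] | |d| 0.5
```

View pics/w14.png

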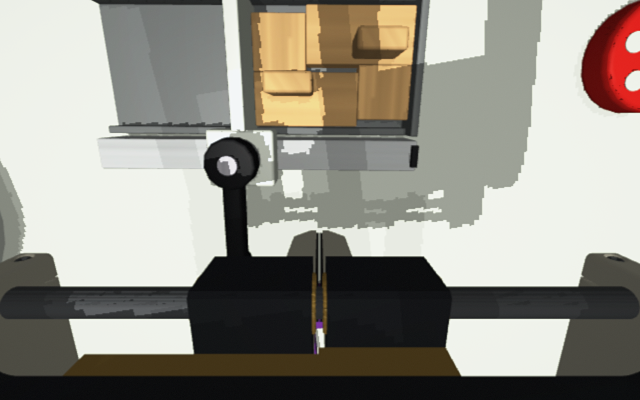

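Run:
```python
from arc import *
arc([-5,-15,-25,-35,-45,-55,-65],[.597,-.0028],54,22,-1,.058)
```

```text
th -5 [ 0.2 -0.6 -2. ] [-3.2 -0.4 -0.1]
th -15 [ 0.2 -0.9 -3. ] [ 6.8 -0.4 -0.1]
th -25 [ 0.2 -1.1 -4. ] [16.8 -0.4 -0. ]
th -35 [ 0.2 -1.1 -5. ] [26.8 -0.4  0. ]
th -45 [ 0.2 -0.9 -6. ] [36.8 -0.4  0. ]
th -55 [ 0.2 -0.6 -7. ] [46.8 -0.4  0.1]
th -65 [ 0.2 -0.1 -7.8] [56.8 -0.4  0.1]
```

Request:
jog_arm:
  targets:
    - [0.2,-0.6,-1.5,-3,-0.4,0,1]
    - [0.2,-0.9,-3,6.8,-0.4,0,1]
    - [0.2,-1.1,-4,16.8,-0.4,0,1]
    - [0.2,-1.1,-5,26.8,-0.4,0,1]
    - [0.2,-0.9,-6,36.8,-0.4,0,1]

```text
t: 18.7
tool_pos: [0.6502, -0.0256, 0.0588]
orientation: [-0.609, 1.482, 0.61]
force: [0.8, 0.4, -0.6]
opening: 0.0002
```

Run:
```python
from arc import *
s=st();print(s["t"],s["tool_pos"],s["force"],jawyaw(s))
c=cam("wrist"); cv2.imwrite("pics/w15.png",c["frame"][:,:,::-1])
arc([-45,-55,-65,-75,-85,-95],[.597,-.0028],54,22,-1,.058)
```

```text
18.7 [ 0.65016807 -0.02561461  0.05877208] [ 0.82951082  0.4066741  -0.585389  ] 44.66652340819733
th -45 [0.1 0.  0.2] [-0.9  0.1  0. ]
th -55 [ 0.1 -0.3 -0.8] [9.1 0.1 0. ]
th -65 [ 0.1 -0.4 -1.8] [19.1  0.1  0. ]
th -75 [ 0.1 -0.4 -2.8] [29.1  0.1 -0. ]
th -85 [ 0.1 -0.2 -3.8] [39.1  0.1 -0. ]
th -95 [ 0.1  0.2 -4.8] [49.1  0.1 -0. ]
```

View pics/w15.png

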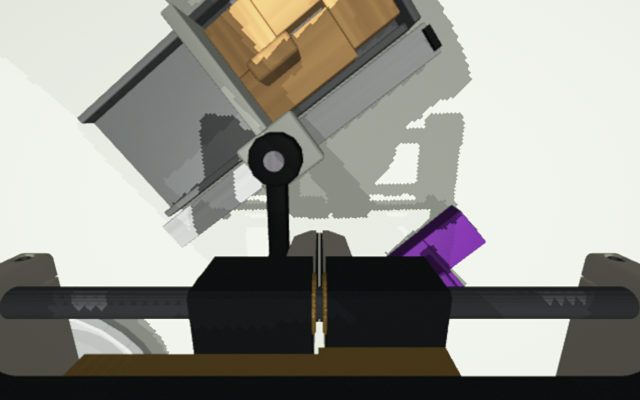

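Lever is turning ahead of the fingers with the divider still against the pieces. I'll continue the arc.

Request:
jog_arm:
  targets:
    - [0.1,-0.3,-0.8,9,0,0,1]
    - [0.1,-0.4,-1.8,19,0,0,1]
    - [0.1,-0.4,-2.8,29,0,0,1]
    - [0.1,-0.2,-3.6,37,0,0,1]
    - [0.1,-0.1,-4.2,43,0,0,1]

```text
t: 19.38
tool_pos: [0.6205, -0.0567, 0.0586]
orientation: [-0.014, 1.568, 0.015]
force: [1.8, 2.4, 0.1]
opening: 0.0001
```

Run:
```python
from arc import *
s=st();print(s["t"],s["tool_pos"],s["force"],jawyaw(s))
c=cam("wrist"); cv2.imwrite("pics/w16.png",c["frame"][:,:,::-1])
arc([-90,-94,-98,-102,-105],[.597,-.0028],54,22,-1,.058)
```

```text
19.375 [ 0.62047017 -0.05672554  0.058586  ] [1.75989635 2.43117976 0.12294184] 1.0675017747231692
th -90 [ 0.   0.  -0.1] [ 0.8  0.1 -0.1]
th -94 [ 0.  -0.1 -0.5] [ 4.8  0.1 -0.1]
th -98 [ 0.  -0.2 -0.9] [ 8.8  0.1 -0.1]
th -102 [ 0.  -0.3 -1.3] [12.8  0.1 -0.1]
th -105 [ 0.  -0.3 -1.6] [15.8  0.1 -0.1]
```

View pics/w16.png

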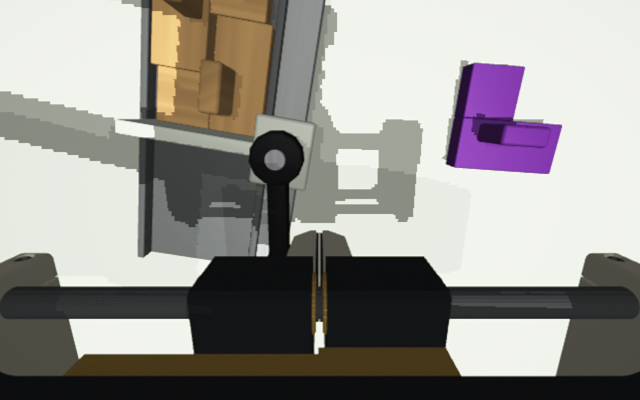

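Request:
jog_arm:
  targets:
    - [0,-0.1,-0.5,4.8,0,0,1]
    - [0,-0.2,-0.8,7.8,0,0,1]
    - [0,-0.2,-1.0,9.8,0,0,1]

```text
t: 19.8
tool_pos: [0.6103, -0.0594, 0.0591]
orientation: [0.123, 1.564, -0.122]
force: [2.6, -1.7, -0.2]
opening: 0.0008
```

Run:
```python
from arc import *
s=st();print(s["t"],s["tool_pos"],s["force"],jawyaw(s))
```

```text
19.8 [ 0.61033931 -0.0594499   0.05905894] [ 2.63922963 -1.69537678 -0.21412692] -8.919843735365559
```

Request:
jog_arm:
  targets:
    - [0,0,-0.2,0,0,0,1]
    - [0,0,-0.3,0,0,0,1]

```text
t: 20.05
tool_pos: [0.6095, -0.0594, 0.0598]
orientation: [0.121, 1.56, -0.12]
force: [12.8, -2.3, -7.3]
opening: 0.0006
```

Run:
```python
from arc import *
s=st();print(s["t"],s["tool_pos"],s["force"],jawyaw(s))
c=cam("wrist"); cv2.imwrite("pics/w17.png",c["frame"][:,:,::-1])
```

```text
20.05 [ 0.60947042 -0.05938135  0.05981087] [12.8348235  -2.33565505 -7.34209838] -8.783536687215326
```

View pics/w17.png

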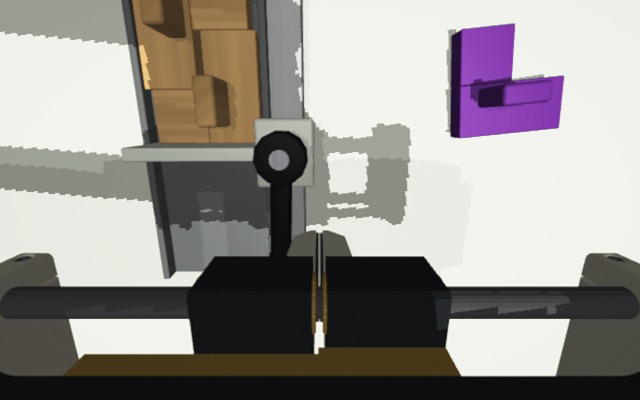

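Force rose to 13 N, so the lever is at its hard stop. I'll back away, rise and look.

Request:
jog_arm:
  targets:
    - [0,0,1.5,0,0,0,1]
    - [-1,0,3,0,0,0,1]
    - [-7,0,3,0,0,0,1]
    - [-13,-4,3,0,0,0,1]
    - [-15,-7,0,0,0,0,1]

```text
t: 20.72
tool_pos: [0.5991, -0.1292, 0.2136]
orientation: [0.117, 1.555, -0.118]
force: [0.4, -1.6, 0.4]
opening: 0.0008
```

Request:
jog_arm:
  targets:
    - [0,-1,-4,0,0,0,1]
    - [0,-1,-4,0,0,0,1]

```text
t: 20.98
tool_pos: [0.5559, -0.1335, 0.2134]
orientation: [0.117, 1.556, -0.117]
force: [0.5, -0.5, 0.2]
opening: 0.0006
```

Run:
```python
from arc import *
import pickle
s=st();print(s["t"],s["tool_pos"],s["force"],jawyaw(s))
c=cam("wrist"); crop(c,200,0,460,260,2.2,"w18.png");pickle.dump(c,open("w18.pkl","wb"))
c=cam("top");cv2.imwrite("pics/t18.png",c["frame"][:,:,::-1])
```

```text
20.975 [ 0.55587823 -0.13353383  0.21343945] [ 0.4542334  -0.52778006  0.21918318] -8.53249876296821
```

View pics/w18.png

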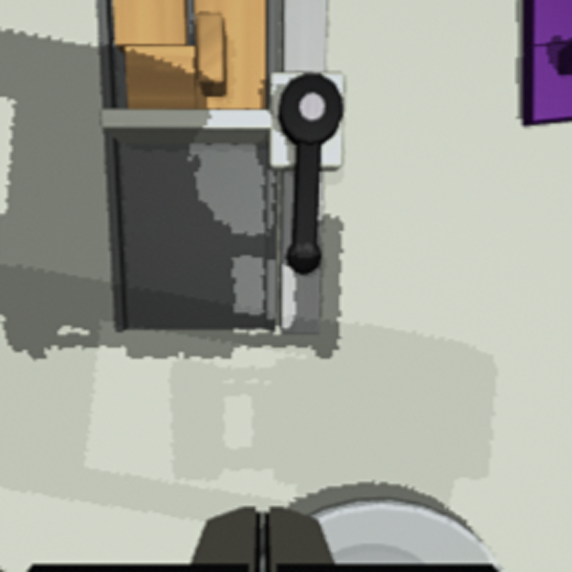

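View pics/t18.png

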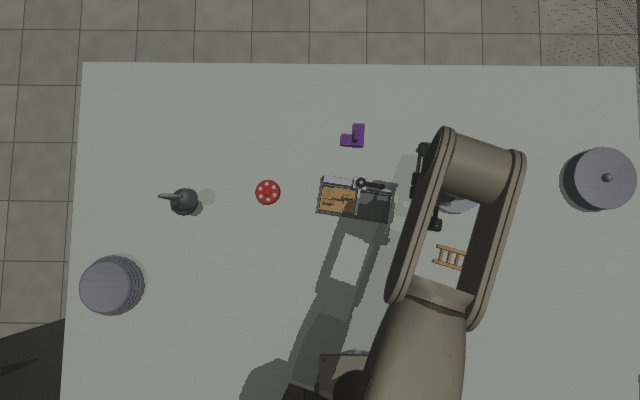

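Request:
jog_arm:
  targets:
    - [-2,7,-5,0,0,0,1]
    - [-2,7,-5,0,0,0,1]
    - [-2,7,-5,0,0,0,1]

```text
t: 21.45
tool_pos: [0.5193, -0.0545, 0.2333]
orientation: [0.113, 1.554, -0.113]
force: [1.0, 0.1, 0.2]
opening: 0.0003
```

Run:
```python
from arc import *
import pickle
s=st();print(s["t"],s["tool_pos"])
c=cam("wrist"); crop(c,270,10,450,210,3,"w19.png");pickle.dump(c,open("w19.pkl","wb"))
```

```text
21.45 [ 0.51932265 -0.05453429  0.23332383]
```

View pics/w19.png

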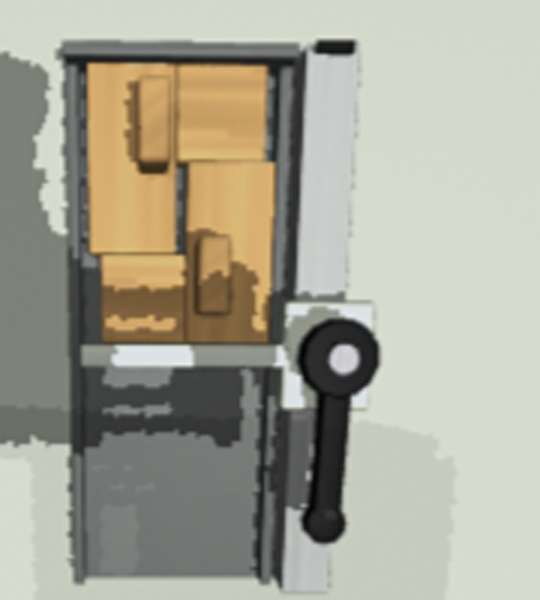

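Run:
```python
from arc import *
import pickle
c=pickle.load(open("w19.pkl","rb"))
g=lambda u,v,z: wt(onz(c,u/3+270-.3,v/3+10-.3,z)).round(1)
print("face",g(85,345,.052),g(270,346,.052)); print("pieces far/near",g(130,63,.021),g(130,341,.021)); print("end wall inner top edge",g(180,60,.03),"outer",g(180,43,.03))
h,t=g(343,358,.077),g(323,524,.072); d=t-h; print("hub",h,"tip",t,"clamp",-np.arctan2(d[1],d[0]))
print("rail end",g(355,42,.03),g(326,590,.03))
```

```text
face [-33.8   7.4] [34.8  7.1]
pieces far/near [-16.9 109.2] [-17.3   8.3]
end wall inner top edge [  1.4 108. ] outer [  1.3 113.5]
hub [56.6  3.6] tip [ 53.8 -56.1] clamp 1.6176631548262892
rail end [ 65.1 114.2] [ 65.4 -93.8]
```

Run:
```python
from h import *
s=st();print(s["force"],s["dq"].round(3)); print(ticket.close_job())
```

```text
[ 1.00104512 -0.00796701 -0.04183752] [-0.026  0.016 -0.001 -0.005 -0.004 -0.004]
the job is handed in; nothing more can be done
None
```

I completed every step and handed the job in at about 21.5 s. No verdict was reported. I pushed the clamp lever loose, pulled the divider back and laid the loose maple L flat against the L in the tray. I then pushed the divider up until it stopped on the pieces, with the reaction reaching 30 N, and turned the lever to its hard stop at about 13 N.

**Final wrist picture:**
- Both pieces lie flat and interlocked, about 101 mm long overall.
- The gap from closed end to divider is about 102–103 mm (limit 107 mm).
- The clamp lever is at about 1.6 rad.
- The gripper is clear of everything.

**Other objects:** In the top view the wheel was at the same pixels as at the start. The ladder was partly hidden by the arm but looked unmoved. The jar was hidden by the arm in that view, so I did not check it by eye at the end.

**Disagreement:** The top and wrist cameras differed by about 2–4 mm on the tray's sideways position. I used a value in between, and the piece had about 3 mm of clearance, so it went in.

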